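# Slide a loaded cell carrier over the step into the test dock

## Task

Slide the loaded cell carrier from the plywood board up over the small step and into the metal test dock, under its side rails, until the orange catch snaps up behind it and keeps the spring contacts pressed; then let go. Keep the carrier level and low (never more than about 1 cm above the dock's bed) and its two cells standing in their pockets, feel your way rather than forcing it against the step, rails or end stop, and leave the tin, spool and cup alone.

Things in the scene. Friction and masses are not known exactly. Their poses are not given: they have to be found in the camera images.
- carrier: Loose grey plate 140 x 160 x 10 mm with square edges, 0.24 to 0.42 kg, a blue upright handle in its middle and a standing loose cell in a 12 mm deep pocket either side at y = +-48 mm. Origin: centre of the plate's underside; x to the leading edge (70 mm ahead; trailing edge 70 mm behind), y across, z up.
- carrier_grip (a point): Grasp point in the carrier's handle, 58 mm above the plate's underside, axes as the carrier. The handle is 12 mm thick along x, 36 mm wide along y, its top 18 mm above this point: grasp from above, fingers closing along the carrier's x. Pockets and cells start 26 mm to either side in y; cell tops are 80 mm above the underside.
- dock: Fixed metal test dock, 231 x 200 mm. Origin: middle of its mouth edge, 23 mm below the bed's top; x points into the dock (the way to slide), z up. Yellow flared guides at x = 5 to 50 mm; beyond, side walls 165 mm apart (the carrier is 160). Home for the carrier is on the centre line, underside on the bed, its origin at x = 95 to 125 mm, as the contacts and catch are set.
- bed_edge (a point): Middle of the dock bed's front edge, at the bed's top surface. The bed stands higher than the board by a square step that differs from start to start, 3 to 7 mm.
- board_top (a point): Point on the top of the fixed plywood loading board (240 x 210 mm, 20 mm high), on the dock's centre line, 120 mm before the dock's mouth edge. The board has the same x axis as the dock and ends 3 mm before it. The carrier starts on the board.
- rail_mouth (a point): Centre line of the dock, 13 mm above the bed, at x = 70 mm, where the lips of the side rails begin. They overhang the carrier's plate by 7 mm each side; their underside is 13 mm above the bed (plate 10 mm), with an upward-flared lead-in from x = 52 mm. The carrier thus enters only by sliding flat along the bed.
- dock_contacts (a joint): Spring contact bar at the far end, pressed by the carrier's leading edge: 0 = free (4 N), grows as pressed; hard stop at 0.005 m (6.5 N, then rigid). It is clamped on one insert with the catch, set anew each start and not measured: its free face lies at dock x = 163 to 193 mm, always 138 mm from the catch's back face. Let go, the carrier is pushed back 0 to 3 mm on to the catch.
- dock_catch (a joint): Orange wedge catch, 30 mm wide, mid-bed: 0 = up (5 mm above the bed), grows as pressed down (max 0.006 m, 1 to 2 N). Its upright back face is at dock x = 25 to 55 mm (see the contacts), its ramp 13 mm long on the mouth side (about 5 N to push over). It snaps up once the trailing edge is past, 2 mm into the contacts' travel, 3 mm before their hard stop.
- left_cell: Grey 32 mm cell, 70 mm tall, standing in the carrier's pocket at carrier y = +48 mm. Origin at its foot, z up along the can.
- right_cell: The same at carrier y = -48 mm.
- tin: Yellow-lidded flux tin, 51 mm diameter, 21 mm high, standing just beyond an end of the board or dock; leave alone. Origin at its foot.
- spool: Blue solder spool, 56 mm diameter, 38 mm high, standing just beyond an end of the board or dock; leave alone. Origin at its foot.
- cup: White cup, 68 mm diameter, 42 mm high, standing just beyond an end of the board or dock; leave alone. Origin at its foot.

How it is judged (in metres and radians):
On the way, in this order (a step that is already met when the one before it is completed fails the run):
1. the carrier's leading edge is over the step, on the dock's bed (x of carrier_grip in the frame of dock above -0.035 m and z of carrier in the frame of dock below 0.038 m), for 0.1 s.
2. the carrier's front is in between the rails, under their lips (x of carrier_grip in the frame of dock above 0.03 m and z of carrier in the frame of dock below 0.028 m), for 0.1 s.
At the end, for the whole second after the job is handed in: The carrier is at home on the bed (origin at dock x = 92 to 129.5 mm, within 3 mm of the bed, square within 0.06 rad), the catch up behind it (within 1.5 mm), the contacts pressed more than 1 mm, both cells upright in their pockets (0.12 rad), nothing moving (x of carrier in the frame of dock between 0.092 and 0.1295 m and z of carrier in the frame of dock between 0.02 and 0.026 m and angle between the x axis of carrier and the x axis of dock, either way round below 0.06 rad and value of joint dock_catch below 0.0015 m and value of joint dock_contacts above 0.001 m and angle between each of left_cell, right_cell's own z axis and vertical below 0.12 rad and horizontal distance between each of left_cell, right_cell and carrier below 0.056 m and linear speed of carrier below 0.02 m/s); the robot touches nothing.
It fails at once if the carrier is lifted more than 15 mm above the dock's bed (z of carrier in the frame of dock above 0.038 m).
It fails at once if the carrier is tipped by more than 0.12 rad (angle between carrier's own z axis and vertical above 0.12 rad).
It fails at once if a cell tips by more than 0.35 rad (angle between any of left_cell, right_cell's own z axis and vertical above 0.35 rad).
It fails at once if the carrier is forced against the dock with more than 35 N (contact force between carrier and dock above 35 N).
It fails at once if the tin, spool or cup is moved by more than 15 mm (distance of any of tin, spool, cup from where it was at the start of the episode above 0.015 m).
It also fails if it takes over 48 s, if anything falls off the work surface, if the arm or the gripper's body presses on something with over 40 N, if the wrist force passes 120 N, or if a joint passes its speed limit or range.

## Robot

A 6-joint arm with a two-finger parallel gripper is mounted at the origin on a cart in front of the work surface, level with it; the furniture and walls round the work are solid. World frame = base frame: x ahead of the robot, y to its left, z up, the work surface at z = 0. Lengths are in mm, angles in rad, forces in N, time in s.
With the tool pointing down it reaches from about 275 to 1000 mm from the base axis. Payload 8.4 kg.
Tool frame: the origin (TCP) lies at the centre of the arm's flange, where the gripper is bolted on; the fingertips stand r.tip_extent ahead of it and the grasp point (between the pads) lies 155 mm ahead of it (r.tip_extent is the distance from the TCP to the fingertips, in mm); z points along the fingers, y is the direction in which the jaws open and shut (so a half turn about z gives the same grasp; the last joint's range is limited). The gripper opens to 85 mm and grips with 20 to 120 N. Pads are 22 mm wide; open, the fingers measure 114 mm over their backs; the gripper's body (76 mm by 85 mm) begins 54 mm behind the grasp point. The pads swing forward as they close: fully open they stand 13 mm farther back than shut.
Start: joints at [1.171, 0.353, 1.633, -0, 1.155, -0.002], TCP at [242.119, 576.201, 404.681] pointing down, gripper open.
Joint ranges: [-2.63, 2.63], [-0.92, 2.1], [0.06, 2.66], [-1.3, 4.44], [0, 2.69], [-3.02, 3.02]. Speed limits (rad/s): [2.22, 2.22, 2.79, 3.14, 3.14, 3.14].

## Interface

Orientations are given as [roll, pitch, yaw] about the fixed x, y, z axes, in that order (R = Rz(yaw) Ry(pitch) Rx(roll)).
In Python, from rig import sense, grab_frame, job, r gives the robot as it stands. The module is installed in compiled form; this text tells all that it offers.
- The arm moves only by the shell command python3 -m creep 'ROWS' [FORCE]. ROWS is JSON, a list of rows, each a list of 7 numbers: the turn, a rotation vector about the tool's x, y, z in rad, then the shift along the tool's x, y, z in mm, then the closure, from 0 (fully open) to 1 (shut). In form: [[wx, wy, wz, dx, dy, dz, fingers], ...]. A call has 1 to 10 rows; each row shifts and turns the pose as measured when the row begins, along the tool's axes as they then stand; what a row does not reach is not made up. A row lasts 1/12 s, in which the tool goes at most 41.7 mm and 7.16 degrees, less where a joint would pass 70% of its speed; a pose out of reach is approached as far as the arm can. A call with a gripper value outside its range is refused whole. The fingers move at their own pace and stop on an object; FORCE is the grip in N (left out, the last holds). Time passes only in rows, so rows that do not move let the fingers close. It gives the time, the measured TCP pose, the force and the opening at its end, in the units of the state.
- sense(): the state, without advancing time (a new reading comes with each control period).
- grab_frame(name): name is "scene" or "top" or "wrist"; returns a dict with "color" (480x640x3 uint8, red, green, blue), "mtx" (3x3 intrinsics, pixels), "T" (4x4, takes a point from camera to world coordinates). Camera axes: x right, y down, z forward; pixel columns grow to the right and rows downward; lengths in mm; the calibration is good to about 2 mm. A picture is of the moment at which its call begins. There is no depth.
- job.sign_off(): hands the job in, once; it reports no verdict.
The state is a dict: "clock": time; "qpos": joint angles; "qvel": joint speeds; "joint_efforts": joint torques, N m; "eef_pos": TCP position; "tcp_rot": TCP orientation; "contact_force": force on the tool from outside, world axes, zero at the start; "wrist_torque": the same for the moment, N m; "opening": opening from 0.0 (shut) to 1.0 (fully open).
Only numpy, scipy, OpenCV 4.12 (cv2) and the standard library are available. Lean on these libraries where they do the work, as an engineer would, in place of code of your own. Each camera call takes 0.05 s, during which the arm holds its last target.

## Working session

There is one attempt and no reset: what is moved stays moved. The work goes in short steps, Python scripts to look and compute and a shell command to move; the robot and the scene stay as the last step left them, time stands still between calls to the robot, and variables do not carry over. Pictures are saved under pics/ and viewed, and the job is handed in when it is done.

```bash
mkdir -p pics
python3 - <<'E'
from rig import sense, grab_frame, job, r
import cv2
s=sense()
for k,v in s.items(): print(k,v)
print(r.tip_extent)
for n in ("scene","top","wrist"):
    f=grab_frame(n); cv2.imwrite(f"pics/{n}0.png",f["color"][:,:,::-1]); print(n,f["mtx"].tolist(),f["T"].round(4).tolist())
E
```

```text
clock 0.0
qpos [ 1.17059429e+00  3.53677971e-01  1.63413586e+00 -9.57284980e-07
  1.15518038e+00 -2.42538618e-03]
qvel [ 0.00011795  0.00026913 -0.00016721 -0.00165589  0.00193418 -0.00215273]
joint_efforts [-3.35379744e-03 -6.05259061e+01 -3.42068946e+01 -3.75324735e-04
  9.13153257e-03  8.20119055e-06]
eef_pos [242.03136969 575.98539222 403.94213843]
tcp_rot [-3.14019110e+00 -2.52406871e-06  2.74381638e+00]
contact_force [ 0.79888082 -0.74909526 -0.35431754]
wrist_torque [ 0.04153712 -0.0013281   0.02119743]
opening 1.0016952634616096
173.4
scene [[465.9313088733676, 0.0, 315.7473406314704], [0.0, 465.9313088733676, 237.87524876073746], [0.0, 0.0, 1.0]] [[0.4486, -0.5995, 0.6628, -60.4695], [-0.8936, -0.2868, 0.3453, -331.4632], [-0.017, -0.7472, -0.6644, 684.2527], [0.0, 0.0, 0.0, 1.0]]
top [[464.41291322127574, 0.0, 318.7072253200681], [0.0, 464.41291322127574, 238.9454167750388], [0.0, 0.0, 1.0]] [[-0.0309, -0.9944, 0.1008, 449.4108], [-0.9994, 0.029, -0.0195, 16.0845], [0.0165, -0.1014, -0.9947, 1002.5608], [0.0, 0.0, 0.0, 1.0]]
wrist [[333.1512654500032, 0.0, 321.5456761988148], [0.0, 333.1512654500032, 245.1575369277691], [0.0, 0.0, 1.0]] [[0.3874, 0.8742, 0.2927, 166.9599], [0.9219, -0.3665, -0.1255, 607.4579], [-0.0024, 0.3184, -0.948, 373.9955], [0.0, 0.0, 0.0, 1.0]]
```

View pics/scene0.png

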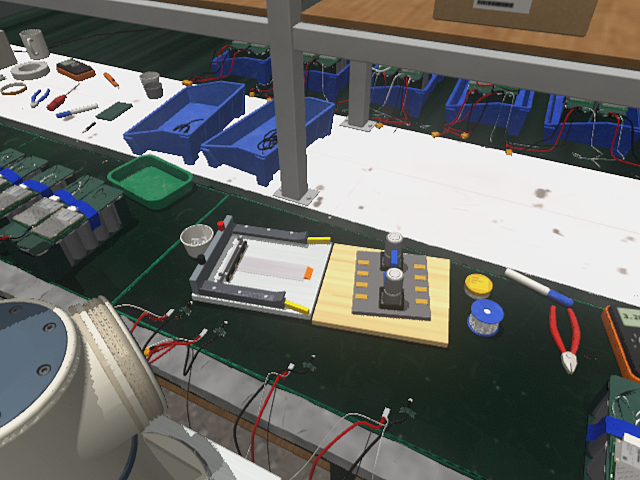

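View pics/top0.png

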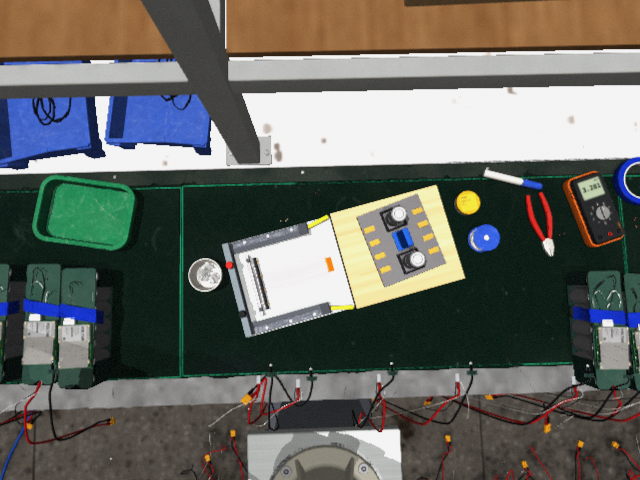

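View pics/wrist0.png

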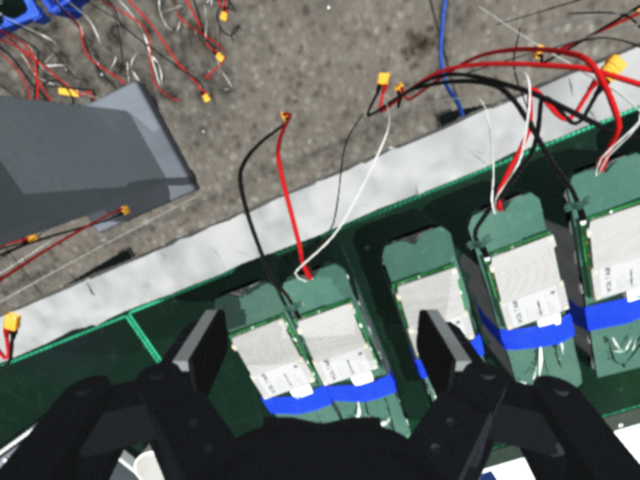

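The top view shows the dock at (230-350, 215-335), the board at (335-465, 185-305), and the carrier handle near (403, 240). The cup is at (205, 275), the tin at (467, 203) and the spool at (484, 238). I'll enlarge both views.

Run:
```python
import cv2
i=cv2.imread("pics/top0.png")[175:345,215:475]; cv2.imwrite("pics/top0z.png",cv2.resize(i,None,fx=3,fy=3,interpolation=cv2.INTER_CUBIC))
i=cv2.imread("pics/scene0.png")[205:355,185:455]; cv2.imwrite("pics/scene0z.png",cv2.resize(i,None,fx=2.9,fy=2.9,interpolation=cv2.INTER_CUBIC))
```

```text
(no output)
```

View pics/top0z.png

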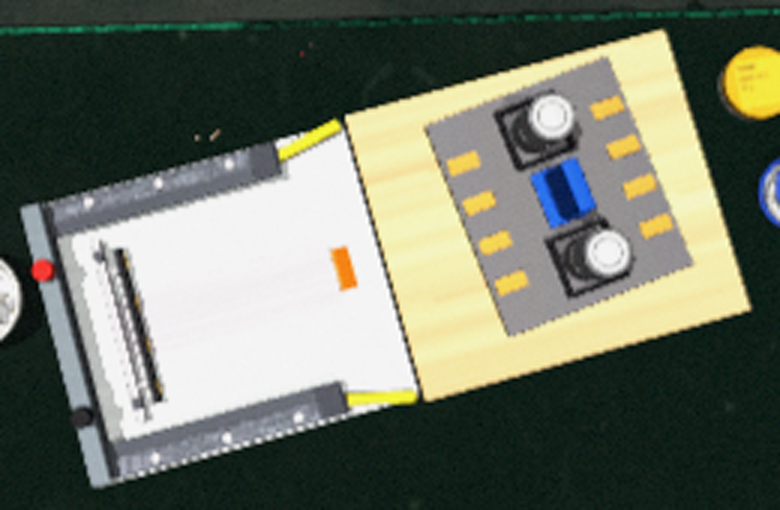

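View pics/scene0z.png

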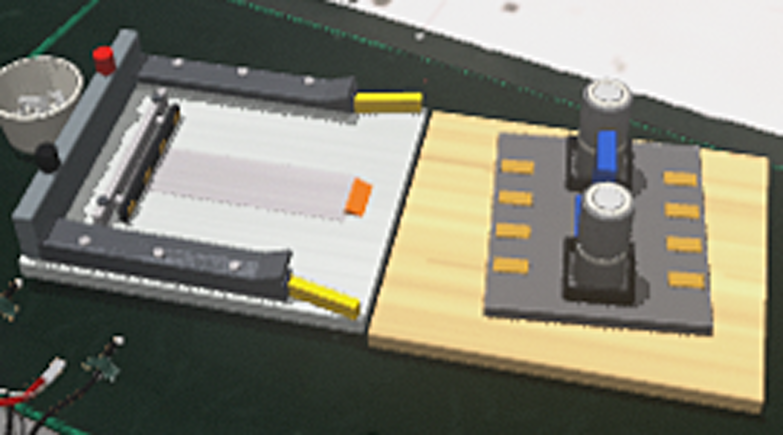

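```bash
cat > h.py <<'E'
import numpy as np
from scipy.optimize import least_squares
def cam(f): return f["mtx"],f["T"]
CT=(np.array([[464.41291322127574,0,318.7072253200681],[0,464.41291322127574,238.9454167750388],[0,0,1]]),np.array([[-0.0309,-0.9944,0.1008,449.4108],[-0.9994,0.029,-0.0195,16.0845],[0.0165,-0.1014,-0.9947,1002.5608],[0,0,0,1]]))
CS=(np.array([[465.9313088733676,0,315.7473406314704],[0,465.9313088733676,237.87524876073746],[0,0,1]]),np.array([[0.4486,-0.5995,0.6628,-60.4695],[-0.8936,-0.2868,0.3453,-331.4632],[-0.017,-0.7472,-0.6644,684.2527],[0,0,0,1]]))
def proj(c,P):
    P=np.atleast_2d(P); q=(P-c[1][:3,3])@c[1][:3,:3]; return q[:,:2]/q[:,2:]*[c[0][0,0],c[0][1,1]]+c[0][:2,2]
def back(c,px,z):
    px=np.atleast_2d(px); d=np.c_[(px-c[0][:2,2])/[c[0][0,0],c[0][1,1]],np.ones(len(px))]@c[1][:3,:3].T
    o=c[1][:3,3]; return o+d*((z-o[2])/d[:,2])[:,None]
def R2(a): return np.array([[np.cos(a),-np.sin(a)],[np.sin(a),np.cos(a)]])
def fit(loc,W,x0):
    # planar rigid fit of local 2D to world 2D
    f=lambda p:((loc@R2(p[2]).T+p[:2]-W)*[1,1]).ravel()
    g=lambda p: f([p[0],p[1],p[2]/100])
    s=least_squares(g,[x0[0],x0[1],x0[2]*100]); p=s.x.copy();p[2]/=100
    return p,s.fun.reshape(-1,2)
E
python3 - <<'E'
from h import *
zt=lambda a:np.array(a)/3+[215,175]
zs=lambda a:np.array(a)/2.9+[185,205]
B=np.array([[-3,-105],[-243,-105],[-243,105],[-3,105.]])
Cc=np.array([[70,-80],[-70,-80],[-70,80],[70,80.]])
bt=zt([(345,115),(665,30),(750,308),(422,402)]);bs=zs([(428,110),(768,158),(762,402),(369,335)])
ct=zt([(427,127),(608,58),(692,265),(510,335)]);cs=zs([(498,133),(700,146),(712,325),(485,315)])
for n,l,t,s,z in(("board",B,bt,bs,20),("carr",Cc,ct,cs,30)):
    for m,c,px in (("top",CT,t),("scene",CS,s)):
        p,e=fit(l,back(c,px,z)[:,:2],[380,0,1.8]); print(n,m,p.round(4),e.round(1).tolist())
# dock items using top pose avg
for z in (23,25,27):
  for c,px,m in((CT,zt([(332,250),(345,290)]),'t'),):
    p,e=fit(B,back(CT,bt,20)[:,:2],[380,0,1.8])
    W=back(c,px,z+5)[:,:2]; print(z,'catch',((W-p[:2])@R2(p[2])).round(1).tolist())
    W=back(c,zt([(125,250),(160,400)]),z+10)[:,:2]; print(z,'cont',((W-p[:2])@R2(p[2])).round(1).tolist())
E
```

```text
board top [500.8684 -49.8032   1.8069] [[0.3, 0.9], [1.1, 0.2], [-1.8, 0.1], [0.4, -1.2]]
board scene [500.5695 -49.9132   1.8159] [[-0.0, -1.7], [0.8, 0.7], [0.3, -1.1], [-1.2, 2.1]]
carr top [ 540.354  -177.4801    1.9059] [[1.3, 1.1], [1.5, -0.2], [-0.8, -1.5], [-2.0, 0.6]]
carr scene [ 541.008  -177.8733    1.9273] [[-1.1, 0.6], [-0.7, 1.0], [-1.2, -2.8], [3.0, 1.2]]
23 catch [[31.1, -13.6], [29.8, 15.8]]
23 cont [[170.2, -51.2], [172.9, 55.1]]
25 catch [[31.2, -13.5], [29.9, 15.8]]
25 cont [[170.0, -51.0], [172.7, 55.1]]
27 catch [[31.3, -13.4], [30.0, 15.8]]
27 cont [[169.8, -50.8], [172.5, 55.0]]
```

```bash
cat >> h.py <<'E'
D=np.array([500.7,-49.9]); DY=1.811
def st(pr=True):
    from rig import sense
    s=sense(); p=np.array(s["eef_pos"]); yaw=s["tcp_rot"][2]
    d=R2(DY).T@(p[:2]-D)
    if pr: print("t%.2f"%s["clock"],"p",p.round(1),"rot",np.round(s["tcp_rot"],4),"dock xy",d.round(2),"yawerr(dock)",round((yaw-(DY-np.pi/2)+np.pi)%(2*np.pi)-np.pi,4),"F",np.round(s["contact_force"],1),"Fdock",(R2(DY).T@np.array(s["contact_force"])[:2]).round(1),"M",np.round(s["wrist_torque"],2),"op",round(s["opening"],3))
    return p,yaw,s
def plan(tx,ty,tz,tyaw,n):
    p,yaw,_=st(); dy=(tyaw-yaw)
    for k in range(n):
        a=yaw+dy*k/n; d=(np.array([tx,ty,tz])-p)/n
        print([0,0,round(-dy/n,3),round(d[0]*np.cos(a)+d[1]*np.sin(a),1),round(d[0]*np.sin(a)-d[1]*np.cos(a),1),round(-d[2],1)])
E
python3 - <<'E'
from h import *
print("carrier in dock",R2(DY).T@(np.array([540.7,-177.7])-D))
plan(540.7,-177.7,330,1.916-np.pi/2,22)
E
```

```text
carrier in dock [-133.64682163   -8.44790324]
t0.15 p [242.1 576.  404.1] rot [-3.1405 -0.      2.7438] dock xy [669.49 102.3 ] yawerr(dock) 2.5036 F [ 0.2 -0.1 -0.3] Fdock [-0.1 -0.2] M [ 0.01 -0.07 -0.02] op 0.998
[0, 0, np.float64(0.109), np.float64(-25.8), np.float64(-26.3), np.float64(3.4)]
[0, 0, np.float64(0.109), np.float64(-28.5), np.float64(-23.4), np.float64(3.4)]
[0, 0, np.float64(0.109), np.float64(-30.9), np.float64(-20.1), np.float64(3.4)]
[0, 0, np.float64(0.109), np.float64(-32.9), np.float64(-16.6), np.float64(3.4)]
[0, 0, np.float64(0.109), np.float64(-34.5), np.float64(-13.0), np.float64(3.4)]
[0, 0, np.float64(0.109), np.float64(-35.7), np.float64(-9.1), np.float64(3.4)]
[0, 0, np.float64(0.109), np.float64(-36.5), np.float64(-5.2), np.float64(3.4)]
[0, 0, np.float64(0.109), np.float64(-36.8), np.float64(-1.2), np.float64(3.4)]
[0, 0, np.float64(0.109), np.float64(-36.7), np.float64(2.8), np.float64(3.4)]
[0, 0, np.float64(0.109), np.float64(-36.2), np.float64(6.8), np.float64(3.4)]
[0, 0, np.float64(0.109), np.float64(-35.3), np.float64(10.7), np.float64(3.4)]
[
[... 176 characters left out ...]
(0.109), np.float64(-30.0), np.float64(21.5), np.float64(3.4)]
[0, 0, np.float64(0.109), np.float64(-27.4), np.float64(24.6), np.float64(3.4)]
[0, 0, np.float64(0.109), np.float64(-24.6), np.float64(27.4), np.float64(3.4)]
[0, 0, np.float64(0.109), np.float64(-21.5), np.float64(29.9), np.float64(3.4)]
[0, 0, np.float64(0.109), np.float64(-18.1), np.float64(32.1), np.float64(3.4)]
[0, 0, np.float64(0.109), np.float64(-14.5), np.float64(33.9), np.float64(3.4)]
[0, 0, np.float64(0.109), np.float64(-10.7), np.float64(35.3), np.float64(3.4)]
[0, 0, np.float64(0.109), np.float64(-6.8), np.float64(36.2), np.float64(3.4)]
[0, 0, np.float64(0.109), np.float64(-2.8), np.float64(36.7), np.float64(3.4)]
```

```bash
python3 -m creep '[[0,0,0.109,-26,-26,0,0],[0,0,0.109,-28,-23,0,0],[0,0,0.109,-31,-20,0,0],[0,0,0.109,-33,-17,0,0],[0,0,0.109,-34,-13,0,0],[0,0,0.109,-36,-9,0,0],[0,0,0.109,-36,-5,0,0],[0,0,0.109,-37,-1,0,0],[0,0,0.109,-37,3,0,0],[0,0,0.109,-36,7,0,0]]' 40; python3 -c "
from h import *
plan(540.7,-177.7,330,1.916-np.pi/2,13)"
```

```text
clock: 0.98
eef_pos: [373.7, 223.7, 401.1]
tcp_rot: [-3.14, 0.0, 1.616]
contact_force: [0.6, 0.1, -0.2]
opening: 1.0
t0.98 p [373.7 223.7 401.1] rot [-3.1401  0.      1.6159] dock xy [296.01  58.3 ] yawerr(dock) 1.3757 F [ 0.6  0.1 -0.2] Fdock [-0.  -0.6] M [-0.05 -0.02 -0.05] op 1.0
[0, 0, np.float64(0.098), np.float64(-31.4), np.float64(11.4), np.float64(5.5)]
[0, 0, np.float64(0.098), np.float64(-30.2), np.float64(14.5), np.float64(5.5)]
[0, 0, np.float64(0.098), np.float64(-28.6), np.float64(17.3), np.float64(5.5)]
[0, 0, np.float64(0.098), np.float64(-26.8), np.float64(20.0), np.float64(5.5)]
[0, 0, np.float64(0.098), np.float64(-24.7), np.float64(22.6), np.float64(5.5)]
[0, 0, np.float64(0.098), np.float64(-22.4), np.float64(24.9), np.float64(5.5)]
[0, 0, np.float64(0.098), np.float64(-19.8), np.float64(26.9), np.float64(5.5)]
[0, 0, np.float64(0.098), np.float64(-17.1), np.float64(28.7), np.float64(5.5)]
[0, 0, np.float64(0.098), np.float64(-14.2), np.float64(30.3), np.float64(5.5)]
[0, 0, np.float64(0.098), np.float64(-11.2), np.float64(31.5), np.float64(5.5)]
[0, 0, np.float64(0.098), np.float64(-8.1), np.float64(32.5), np.float64(5.5)]
[0, 0, np.float64(0.098), np.float64(-4.9), np.float64(33.1), np.float64(5.5)]
[0, 0, np.float64(0.098), np.float64(-1.6), np.float64(33.4), np.float64(5.5)]
```

```bash
python3 -m creep '[[0,0,0.1,-31,11,5,0],[0,0,0.1,-30,14,5,0],[0,0,0.1,-29,17,5,0],[0,0,0.1,-27,20,5,0],[0,0,0.1,-25,23,5,0],[0,0,0.1,-22,25,5,0],[0,0,0.1,-20,27,5,0],[0,0,0.1,-17,29,5,0],[0,0,0.1,-14,30,5,0],[0,0,0.1,-11,31,5,0]]' ; python3 -c "
from h import *
plan(540.7,-177.7,330,1.916-np.pi/2,4)"
```

```text
clock: 1.82
eef_pos: [492.6, -106.8, 350.4]
tcp_rot: [3.141, -0.003, 0.562]
contact_force: [0.6, 1.0, -0.1]
opening: 1.005
t1.82 p [ 492.6 -106.8  350.4] rot [ 3.141  -0.0033  0.5624] dock xy [-53.33  21.37] yawerr(dock) 0.3222 F [ 0.6  1.  -0.1] Fdock [ 0.8 -0.8] M [-0.03 -0.06 -0.01] op 1.005
[0, 0, np.float64(0.054), np.float64(0.7), np.float64(21.4), np.float64(5.1)]
[0, 0, np.float64(0.054), np.float64(1.9), np.float64(21.3), np.float64(5.1)]
[0, 0, np.float64(0.054), np.float64(3.0), np.float64(21.2), np.float64(5.1)]
[0, 0, np.float64(0.054), np.float64(4.2), np.float64(21.0), np.float64(5.1)]
```

```bash
python3 -m creep '[[0,0,0.054,0.7,21.4,5,0],[0,0,0.054,1.9,21.3,5,0],[0,0,0.054,3,21.2,5,0],[0,0,0.054,4,21,5,0],[0,0,0,0,0,0,0],[0,0,0,0,0,0,0]]'
python3 - <<'E'
from h import *
plan(540.7,-177.7,330,1.916-np.pi/2,1)
from rig import grab_frame
import cv2
f=grab_frame("wrist"); cv2.imwrite("pics/wrist1.png",f["color"][:,:,::-1])
np.savez("w1.npz",m=f["mtx"],T=f["T"])
C=(f["mtx"],f["T"])
print(f["T"].round(3).tolist())
# predicted corners
c=np.array([540.7,-177.7]);
L=np.array([[70,-80],[-70,-80],[-70,80],[70,80],[6,18],[6,-18],[-6,18],[-6,-18]])
W=L@R2(1.916).T+c
print(proj(C,np.c_[W,[30]*4+[96]*4]).round(0).tolist())
E
```

```text
clock: 2.32
eef_pos: [542.2, -189.0, 327.0]
tcp_rot: [-3.141, -0.001, 0.321]
contact_force: [0.2, 0.7, -0.3]
opening: 0.998
t2.32 p [ 542.2 -189.   327. ] rot [-3.1413e+00 -1.4000e-03  3.2140e-01] dock xy [-144.98   -7.21] yawerr(dock) 0.0812 F [ 0.2  0.7 -0.3] Fdock [ 0.6 -0.3] M [0.01 0.03 0.04] op 0.998
[0, 0, np.float64(-0.024), np.float64(2.2), np.float64(-11.2), np.float64(-3.0)]
[[0.316, -0.899, -0.303, 620.808], [-0.949, -0.299, -0.101, -163.358], [0.0, 0.319, -0.948, 297.066], [0.0, 0.0, 0.0, 1.0]]
[[212.0, 136.0], [396.0, 131.0], [388.0, 317.0], [234.0, 320.0], [296.0, 289.0], [293.0, 238.0], [314.0, 289.0], [312.0, 237.0]]
```

View pics/wrist1.png

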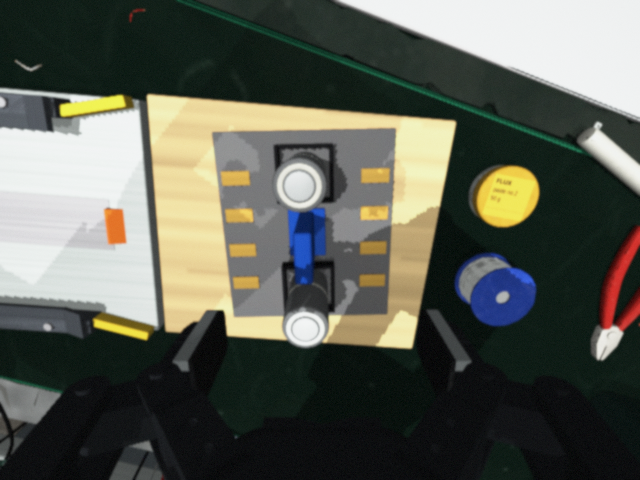

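The carrier corners appear at (212,132), (396,128), (388,314) and (234,316). Prediction agrees to about 3 px. I'll cross-fit the board and carrier in this view.

Run:
```python
from h import *
d=np.load("w1.npz");C=(d["m"],d["T"])
B=np.array([[-3,-105],[-243,-105],[-243,105],[-3,105.]])
Cc=np.array([[70,-80],[-70,-80],[-70,80],[70,80.]])
p,e=fit(B,back(C,[(148,95),(456,121),(413,348),(165,333)],20)[:,:2],[500,-50,1.8]);print(p,e.round(1).tolist())
q,e=fit(Cc,back(C,[(212,132),(396,128),(388,314),(234,316)],30)[:,:2],[540,-177,1.9]);print(q,e.round(1).tolist())
print("rel",R2(p[2]).T@(q[:2]-p[:2]),q[2]-p[2])
# handle: top centre at z96: pixels
print(back(C,[(303,236)],96))
for z in(23,25,27): print(((back(C,[(107,226)],z+5)[:,:2]-p[:2])@R2(p[2])))
```

```text
[502.03906606 -50.33554306   1.81510131] [[-0.4, 1.4], [0.4, -0.7], [-0.8, -0.1], [0.9, -0.6]]
[ 543.70587764 -176.88388681    1.91317424] [[0.3, 0.2], [0.6, -0.3], [-0.1, 0.3], [-0.8, -0.2]]
rel [-132.86902756   -9.81977634] 0.09807292940561907
[[ 558.66836296 -171.73167381   96.        ]]
[[34.72584968 -0.61544182]]
[[33.43902077 -1.26426919]]
[[32.15219187 -1.91309656]]
```

```bash
python3 -m creep '[[0,0,-0.022,3.3,-11.2,0,0],[0,0,0,0,0,0,0]]'
python3 - <<'E'
from h import *
plan(541.8,-177.3,233,1.914-np.pi/2,1)
E
```

```text
clock: 2.53
eef_pos: [540.8, -175.5, 327.0]
tcp_rot: [-3.141, -0.001, 0.347]
contact_force: [0.8, -0.2, 0.2]
opening: 1.004
t2.53 p [ 540.8 -175.5  327. ] rot [-3.1406e+00 -8.0000e-04  3.4700e-01] dock xy [-131.53   -9.12] yawerr(dock) 0.1068 F [ 0.8 -0.2  0.2] Fdock [-0.4 -0.7] M [ 0.04 -0.01  0.03] op 1.004
[0, 0, np.float64(0.004), np.float64(0.3), np.float64(2.0), np.float64(94.0)]
```

```bash
python3 -m creep '[[0,0,0.004,0.3,2,15,0],[0,0,0,0,0,18,0],[0,0,0,0,0,18,0],[0,0,0,0,0,16,0],[0,0,0,0,0,14,0],[0,0,0,0,0,8,0],[0,0,0,0,0,0,0]]'
python3 - <<'E'
from h import *
plan(541.8,-177.3,233,1.914-np.pi/2,1)
E
```

```text
clock: 3.12
eef_pos: [541.0, -168.8, 239.0]
tcp_rot: [3.14, -0.005, 0.358]
contact_force: [0.4, 0.5, 0.4]
opening: 1.001
t3.12 p [ 541.  -168.8  239. ] rot [ 3.1398 -0.0053  0.3579] dock xy [-125.05  -10.83] yawerr(dock) 0.1177 F [0.4 0.5 0.4] Fdock [ 0.4 -0.5] M [0.05 0.07 0.02] op 1.001
[0, 0, np.float64(0.015), np.float64(-2.2), np.float64(8.3), np.float64(6.0)]
```

```bash
python3 -m creep '[[0,0,0.015,-2.2,8.3,6,0],[0,0,0,0,0,0,0],[0,0,0,0,0,0,0]]'
python3 - <<'E'
from h import *
plan(541.8,-177.3,233,1.914-np.pi/2,1)
E
```

```text
clock: 3.37
eef_pos: [542.3, -176.8, 234.1]
tcp_rot: [3.139, -0.006, 0.344]
contact_force: [0.3, -0.2, 0.3]
opening: 1.0
t3.37 p [ 542.3 -176.8  234.1] rot [ 3.1392 -0.0063  0.3441] dock xy [-133.18  -10.16] yawerr(dock) 0.1039 F [ 0.3 -0.2  0.3] Fdock [-0.3 -0.3] M [-0.02 -0.02 -0.  ] op 1.0
[0, 0, np.float64(0.001), np.float64(-0.6), np.float64(0.3), np.float64(1.1)]
```

```bash
python3 -m creep '[[0.002,-0.006,0,-0.6,0.3,1,0],[0,0,0,0,0,0,0],[0,0,0,0,0,0,0.5],[0,0,0,0,0,0,0.8],[0,0,0,0,0,0,1],[0,0,0,0,0,0,1],[0,0,0,0,0,0,1],[0,0,0,0,0,0,1],[0,0,0,0,0,0,1]]' 40
python3 - <<'E'
from h import *
st()
E
```

```text
clock: 4.12
eef_pos: [542.4, -177.7, 235.8]
tcp_rot: [3.14, -0.003, 0.343]
contact_force: [0.6, -2.4, -0.3]
opening: 0.132
t4.12 p [ 542.4 -177.7  235.8] rot [ 3.140e+00 -2.700e-03  3.429e-01] dock xy [-134.09  -10.13] yawerr(dock) 0.1027 F [ 0.6 -2.4 -0.3] Fdock [-2.5  0. ] M [-0.29 -0.07  0.02] op 0.132
```

```bash
python3 -m creep '[[0,0,0,0,0,-3,1],[0,0,0,0,0,-3,1],[0,0,0,0,0,-3,1],[0,0,0,0,0,0,1],[0,0,0,0,0,0,1]]' 60
python3 - <<'E'
from h import *
st()
from rig import grab_frame
import cv2
f=grab_frame("scene"); cv2.imwrite("pics/s2.png",cv2.resize(f["color"][195:355,185:455,::-1],None,fx=2.9,fy=2.9,interpolation=cv2.INTER_CUBIC))
E
```

```text
clock: 4.53
eef_pos: [540.6, -177.2, 243.2]
tcp_rot: [-3.14, 0.002, 0.343]
contact_force: [-0.2, -0.4, -6.5]
opening: 0.131
t4.53 p [ 540.6 -177.2  243.2] rot [-3.1398e+00  2.0000e-03  3.4310e-01] dock xy [-133.15   -8.52] yawerr(dock) 0.1029 F [-0.2 -0.4 -6.5] Fdock [-0.4  0.3] M [ 0.02  0.01 -0.  ] op 0.131
```

View pics/s2.png

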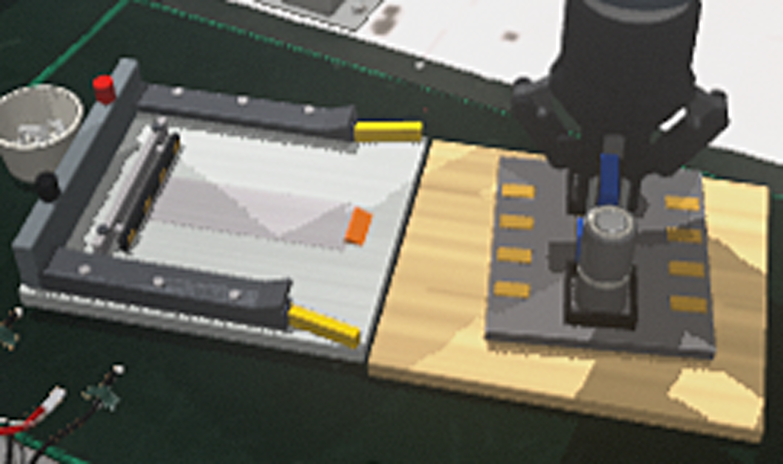

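```bash
sed -i 's/^D=.*/D=np.array([501.0,-50.0]); DY=1.813/' h.py; python3 -m creep '[[0,0,0.034,-3,-3,-1,1],[0,0,0.034,-3,-10,-1,1],[0,0,0.033,-3,-10,0,1],[0,0,0,0,-8,0,1],[0,0,0,0,-3,0,1],[0,0,0,0,0,0,1],[0,0,0,0,0,0,1]]'
python3 - <<'E'
from h import *
st()
from rig import grab_frame
import cv2
f=grab_frame("top"); cv2.imwrite("pics/t3.png",f["color"][:,:,::-1]); cv2.imwrite("pics/t3z.png",cv2.resize(f["color"][175:345,215:475,::-1],None,fx=3,fy=3,interpolation=cv2.INTER_CUBIC))
f=grab_frame("wrist"); cv2.imwrite("pics/w3.png",f["color"][:,:,::-1]);np.savez("w3.npz",m=f["mtx"],T=f["T"])
E
```

```text
clock: 5.17
eef_pos: [522.1, -146.2, 244.5]
tcp_rot: [-3.14, 0.003, 0.24]
contact_force: [-0.3, -0.1, -6.3]
opening: 0.131
t5.17 p [ 522.1 -146.2  244.5] rot [-3.140e+00  2.800e-03  2.405e-01] dock xy [-98.48   2.57] yawerr(dock) -0.0017 F [-0.3 -0.1 -6.3] Fdock [0.  0.3] M [ 0.04 -0.05 -0.03] op 0.131
```

View pics/t3z.png

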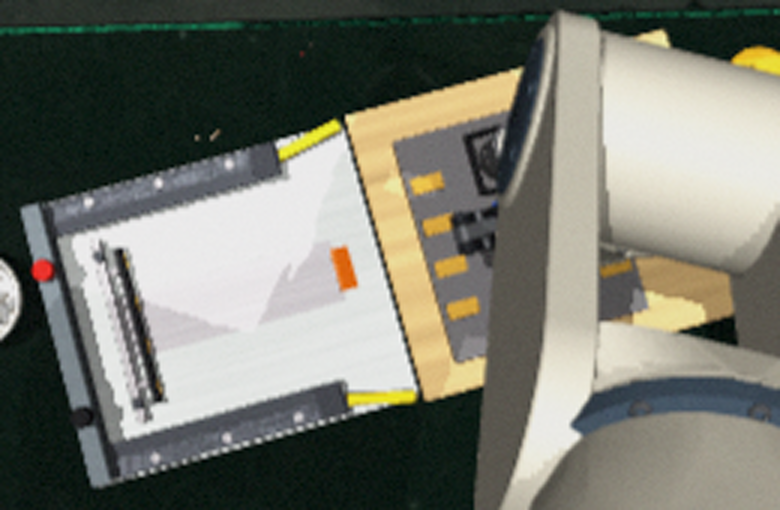

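View pics/w3.png

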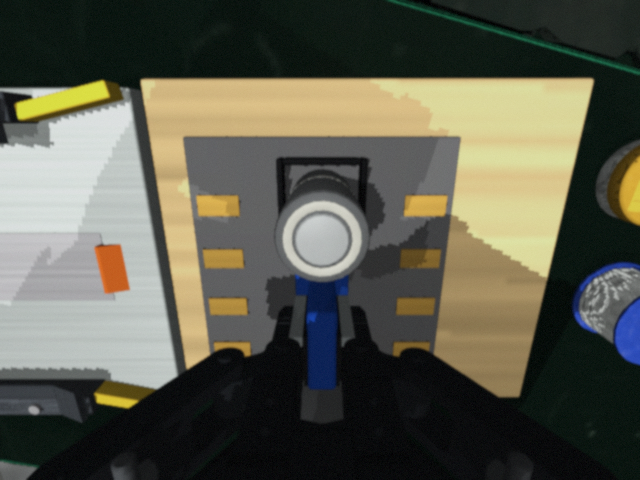

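Run:
```python
from h import *
d=np.load("w3.npz");C=(d["m"],d["T"])
DR=lambda P:((P[:,:2]-D)@R2(DY)).round(1).tolist()
print("w board",DR(back(C,[(143,79),(593,79)],20)),"carr",DR(back(C,[(185,137),(460,137)],38.5)), "catch L mid",DR(back(C,[(101,268)],30)))
zt=lambda a:np.array(a)/3+[215,175]
print("t board",DR(back(CT,zt([(345,115),(422,402)]),20)),"carr",DR(back(CT,zt([(393,140),(455,362)]),38.5)))
# walls inner?
```

```text
w board [[-5.0, -106.4], [-241.8, -105.9]] carr [[-30.5, -77.6], [-168.4, -77.3]] catch L mid [[33.2, -3.0]]
t board [[-4.2, -104.4], [-0.9, 105.2]] carr [[-30.2, -75.8], [-28.9, 83.8]]
```

```bash
python3 -m creep '[[0,0,0,3,0,-1.3,1],[0,0,0,0,0,0,1],[0,0,0,0,0,0,1]]'
python3 - <<'E'
from h import *
st()
E
```

```text
clock: 5.52
eef_pos: [526.1, -146.5, 245.9]
tcp_rot: [-3.141, 0.002, 0.24]
contact_force: [0.1, 0.1, -7.4]
opening: 0.132
t5.52 p [ 526.1 -146.5  245.9] rot [-3.1407e+00  2.0000e-03  2.4000e-01] dock xy [-99.67  -1.19] yawerr(dock) -0.0022 F [ 0.1  0.1 -7.4] Fdock [ 0.  -0.1] M [ 0.03 -0.   -0.04] op 0.132
```

```bash
python3 -m creep '[[0,0,0,0,-6,0,1],[0,0,0,0,-6,0,1],[0,0,0,0,-6,0,1],[0,0,0,0,-6,0,1],[0,0,0,0,-6,0,1],[0,0,0,0,-3,0,1],[0,0,0,0,0,0,1],[0,0,0,0,0,0,1]]'
python3 - <<'E'
from h import *
st()
E
```

```text
clock: 6.18
eef_pos: [517.1, -110.5, 246.0]
tcp_rot: [-3.14, 0.002, 0.241]
contact_force: [0.1, -0.2, -6.7]
opening: 0.134
t6.18 p [ 517.1 -110.5  246. ] rot [-3.1404e+00  2.2000e-03  2.4050e-01] dock xy [-62.55  -1.14] yawerr(dock) -0.0017 F [ 0.1 -0.2 -6.7] Fdock [-0.2 -0.1] M [-0.04 -0.04  0.01] op 0.134
```

```bash
python3 -m creep '[[0,0,0,0,-6,0,1],[0,0,0,0,-6,0,1],[0,0,0,0,-6,0,1],[0,0,0,0,-5,0,1],[0,0,0,0,-3,0,1],[0,0,0,0,0,0,1],[0,0,0,0,0,0,1]]'
python3 - <<'E'
from h import *
st()
from rig import grab_frame
import cv2
f=grab_frame("wrist"); cv2.imwrite("pics/w4.png",f["color"][:,:,::-1]);np.savez("w4.npz",m=f["mtx"],T=f["T"])
f=grab_frame("top"); cv2.imwrite("pics/t4z.png",cv2.resize(f["color"][175:345,215:475,::-1],None,fx=3,fy=3,interpolation=cv2.INTER_CUBIC))
E
```

```text
clock: 6.77
eef_pos: [510.5, -82.6, 246.3]
tcp_rot: [-3.141, 0.001, 0.241]
contact_force: [0.4, -0.8, -5.9]
opening: 0.13
t6.77 p [510.5 -82.6 246.3] rot [-3.141e+00  1.300e-03  2.406e-01] dock xy [-33.93  -1.45] yawerr(dock) -0.0017 F [ 0.4 -0.8 -5.9] Fdock [-0.9 -0.2] M [-0.06  0.04  0.02] op 0.13
```

View pics/t4z.png

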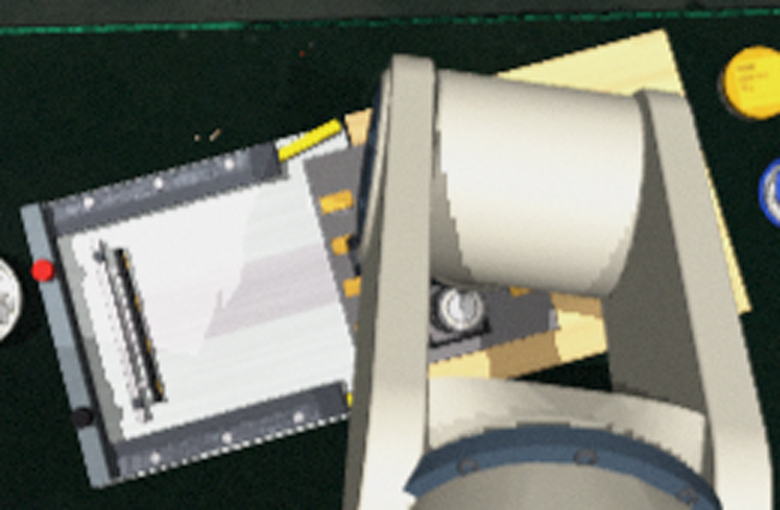

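View pics/w4.png

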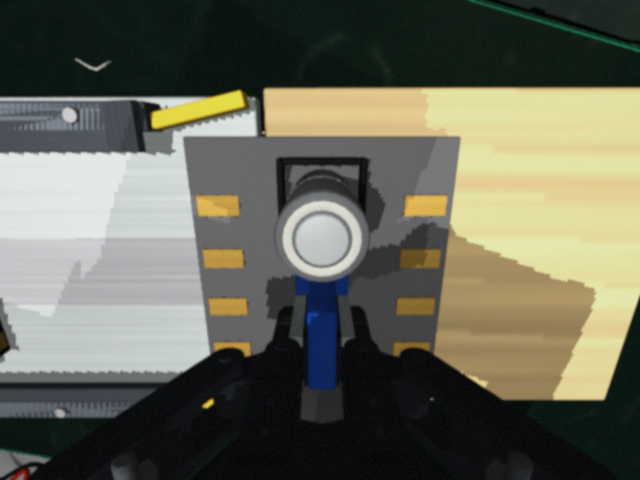

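```bash
python3 - <<'E'
from h import *
d=np.load("w4.npz");C=(d["m"],d["T"])
DR=lambda P:((P[:,:2]-D)@R2(DY)).round(1).tolist()
print(DR(back(C,[(265,88),(600,88)],20)),DR(back(C,[(185,137),(460,137)],40)))
E
python3 -m creep '[[0,0,0,0,-2,1,1],[0,0,0,0,0,1,1],[0,0,0,0,0,0,1]]'; python3 -c "
from h import *
st()"
```

```text
[[-4.2, -106.5], [-183.8, -106.2]] [[34.2, -81.8], [-104.2, -81.6]]
clock: 7.12
eef_pos: [510.3, -81.1, 244.3]
tcp_rot: [-3.141, 0.001, 0.239]
contact_force: [-0.0, 0.4, -5.8]
opening: 0.134
t7.12 p [510.3 -81.1 244.3] rot [-3.141e+00  8.000e-04  2.394e-01] dock xy [-32.41  -1.57] yawerr(dock) -0.0028 F [-0.   0.4 -5.8] Fdock [ 0.4 -0.1] M [ 0.05 -0.03 -0.02] op 0.134
```

```bash
python3 -m creep '[[0,0,-0.002,-0.4,0,1,1],[0,0,0,0,0,0,1]]'; python3 -c "
from h import *
st()"; python3 -m creep '[[0,0,0,0,0,1,1],[0,0,0,0,0,0,1]]'; python3 -c "
from h import *
st()"
```

```text
clock: 7.28
eef_pos: [510.1, -81.3, 243.2]
tcp_rot: [-3.141, 0.0, 0.241]
contact_force: [-0.4, 0.7, -5.1]
opening: 0.134
t7.28 p [510.1 -81.3 243.2] rot [-3.1409e+00  3.0000e-04  2.4110e-01] dock xy [-32.56  -1.31] yawerr(dock) -0.0011 F [-0.4  0.7 -5.1] Fdock [0.8 0.2] M [0.25 0.06 0.06] op 0.134
clock: 7.45
eef_pos: [510.1, -81.4, 242.1]
tcp_rot: [-3.141, 0.0, 0.241]
contact_force: [-0.2, 0.4, -5.1]
opening: 0.126
t7.45 p [510.1 -81.4 242.1] rot [-3.1408e+00  3.0000e-04  2.4080e-01] dock xy [-32.64  -1.28] yawerr(dock) -0.0014 F [-0.2  0.4 -5.1] Fdock [0.5 0. ] M [ 0.23  0.03 -0.04] op 0.126
```

```bash
python3 -m creep '[[0,0,0,0,0,1,1],[0,0,0,0,0,0,1]]'; python3 -c "
from h import *
st()"; python3 -m creep '[[0,0,0,0,0,0.7,1],[0,0,0,0,0,0,1]]'; python3 -c "
from h import *
st()"
```

```text
clock: 7.62
eef_pos: [510.2, -81.5, 241.4]
tcp_rot: [-3.141, 0.0, 0.241]
contact_force: [0.2, 1.3, -3.7]
opening: 0.132
t7.62 p [510.2 -81.5 241.4] rot [-3.141e+00  2.000e-04  2.409e-01] dock xy [-32.82  -1.34] yawerr(dock) -0.0013 F [ 0.2  1.3 -3.7] Fdock [ 1.2 -0.5] M [0.46 0.05 0.12] op 0.132
clock: 7.78
eef_pos: [510.2, -81.6, 241.4]
tcp_rot: [-3.141, 0.0, 0.241]
contact_force: [-0.6, 2.2, -3.9]
opening: 0.134
t7.78 p [510.2 -81.6 241.4] rot [-3.141   0.      0.2408] dock xy [-32.89  -1.35] yawerr(dock) -0.0014 F [-0.6  2.2 -3.9] Fdock [2.2 0.1] M [0.5  0.04 0.05] op 0.134
```

```bash
python3 -m creep '[[0,0,0,0,-3,-0.3,1],[0,0,0,0,-4,0,1],[0,0,0,0,-4,0,1],[0,0,0,0,-3,0,1],[0,0,0,0,0,0,1]]'; python3 -c "
from h import *
st()"
```

```text
clock: 8.2
eef_pos: [506.8, -67.0, 241.5]
tcp_rot: [3.141, -0.001, 0.241]
contact_force: [-1.0, -2.3, -2.5]
opening: 0.134
t8.20 p [506.8 -67.  241.5] rot [ 3.1409e+00 -1.0000e-03  2.4080e-01] dock xy [-17.89  -1.54] yawerr(dock) -0.0014 F [-1.  -2.3 -2.5] Fdock [-2.   1.5] M [-0.19  0.08 -0.07] op 0.134
```

```bash
python3 -m creep '[[0,0,0,-0.5,-4,0,1],[0,0,0,0,-4,0,1],[0,0,0,0,-4,0,1],[0,0,0,0,-3,0,1],[0,0,0,0,0,0,1]]'; python3 -c "
from h import *
st()"
```

```text
clock: 8.62
eef_pos: [502.5, -50.8, 241.5]
tcp_rot: [3.14, -0.002, 0.241]
contact_force: [0.7, -1.3, -3.6]
opening: 0.129
t8.62 p [502.5 -50.8 241.5] rot [ 3.1404e+00 -1.6000e-03  2.4130e-01] dock xy [-1.18 -1.25] yawerr(dock) -0.0009 F [ 0.7 -1.3 -3.6] Fdock [-1.4 -0.3] M [-0.18 -0.07 -0.06] op 0.129
```

```bash
python3 -m creep '[[0,0,0,0,-3,0,1],[0,0,0,0,-3,0,1],[0,0,0,0,-3,0,1],[0,0,0,0,-3,0,1],[0,0,0,0,0,0,1]]'
python3 - <<'E'
from h import *
st()
from rig import grab_frame
import cv2
f=grab_frame("wrist"); cv2.imwrite("pics/w5.png",f["color"][:,:,::-1])
f=grab_frame("scene"); cv2.imwrite("pics/s5.png",cv2.resize(f["color"][195:355,185:455,::-1],None,fx=2.9,fy=2.9,interpolation=cv2.INTER_CUBIC))
E
```

```text
clock: 9.03
eef_pos: [499.4, -37.9, 241.5]
tcp_rot: [3.14, -0.002, 0.241]
contact_force: [-0.7, -0.5, -4.9]
opening: 0.136
t9.03 p [499.4 -37.9 241.5] rot [ 3.1403e+00 -1.9000e-03  2.4150e-01] dock xy [12.16 -1.33] yawerr(dock) -0.0007 F [-0.7 -0.5 -4.9] Fdock [-0.3  0.9] M [-0.01 -0.05 -0.06] op 0.136
```

View pics/w5.png

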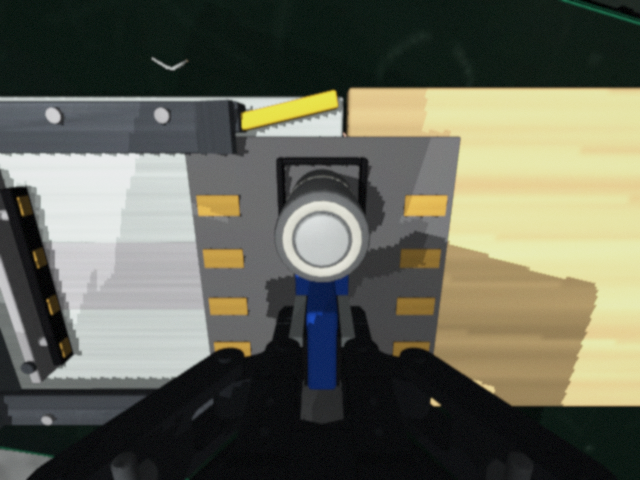

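View pics/s5.png

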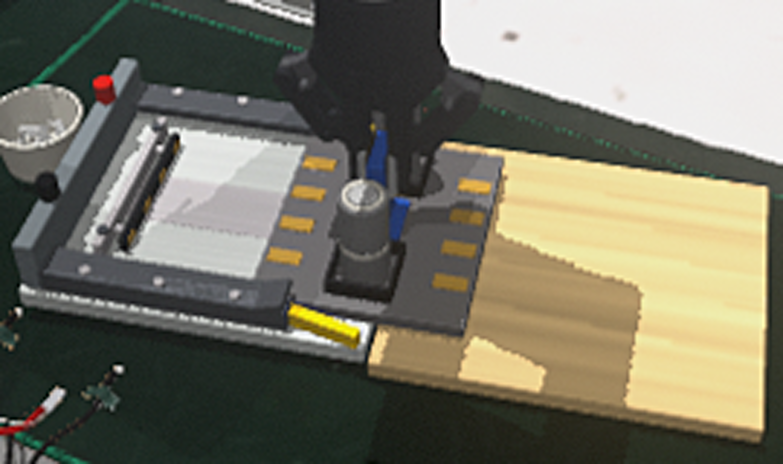

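The carrier's front edge (row 137 at x 190-240) is now under both rail lips and square to them, and the cells are upright. I'll carry on sliding.

```bash
python3 -m creep '[[0,0,0,0,-4,0,1],[0,0,0,0,-4,0,1],[0,0,0,0,-4,0,1],[0,0,0,0,-4,0,1],[0,0,0,0,-4,0,1],[0,0,0,0,0,0,1]]'; python3 -c "
from h import *
st()"; python3 -m creep '[[0,0,0,0,-4,0,1],[0,0,0,0,-4,0,1],[0,0,0,0,-4,0,1],[0,0,0,0,-4,0,1],[0,0,0,0,-3,0,1],[0,0,0,0,0,0,1]]'; python3 -c "
from h import *
st()"
```

```text
clock: 9.63
eef_pos: [494.3, -17.1, 241.5]
tcp_rot: [3.14, -0.002, 0.241]
contact_force: [-0.1, 0.5, -4.3]
opening: 0.127
t9.63 p [494.3 -17.1 241.5] rot [ 3.1399e+00 -2.2000e-03  2.4100e-01] dock xy [33.52 -1.41] yawerr(dock) -0.0012 F [-0.1  0.5 -4.3] Fdock [0.5 0. ] M [-0.05 -0.01  0.04] op 0.127
clock: 10.13
eef_pos: [489.3, 3.5, 241.6]
tcp_rot: [3.14, -0.002, 0.242]
contact_force: [0.4, -1.3, -4.1]
opening: 0.131
t10.13 p [489.3   3.5 241.6] rot [ 3.1396e+00 -2.2000e-03  2.4170e-01] dock xy [54.78 -1.44] yawerr(dock) -0.0005 F [ 0.4 -1.3 -4.1] Fdock [-1.4 -0. ] M [-0.3  -0.04 -0.11] op 0.131
```

```bash
python3 -m creep '[[0,0,0,0,-4,0,1],[0,0,0,0,-4,0,1],[0,0,0,0,-4,0,1],[0,0,0,0,-4,0,1],[0,0,0,0,-3,0,1],[0,0,0,0,0,0,1]]'; python3 -c "
from h import *
st()"; python3 -m creep '[[0,0,0,0,-3,0,1],[0,0,0,0,-3,0,1],[0,0,0,0,-3,0,1],[0,0,0,0,-3,0,1],[0,0,0,0,0,0,1]]'; python3 -c "
from h import *
st()"
```

```text
clock: 10.63
eef_pos: [484.3, 23.9, 241.6]
tcp_rot: [3.139, -0.002, 0.242]
contact_force: [0.6, -1.3, -4.0]
opening: 0.131
t10.63 p [484.3  23.9 241.6] rot [ 3.1394e+00 -2.4000e-03  2.4170e-01] dock xy [75.77 -1.49] yawerr(dock) -0.0005 F [ 0.6 -1.3 -4. ] Fdock [-1.4 -0.3] M [-0.34 -0.13 -0.03] op 0.131
clock: 11.05
eef_pos: [481.2, 36.8, 241.6]
tcp_rot: [3.139, -0.003, 0.242]
contact_force: [1.2, 0.4, -4.8]
opening: 0.131
t11.05 p [481.2  36.8 241.6] rot [ 3.1393e+00 -2.5000e-03  2.4170e-01] dock xy [89.01 -1.54] yawerr(dock) -0.0005 F [ 1.2  0.4 -4.8] Fdock [ 0.1 -1.3] M [-0.17 -0.09 -0.03] op 0.131
```

Now I'll creep on in small steps, watching for the contact spring force.

```bash
python3 -m creep '[[0,0,0,0,-2,0,1],[0,0,0,0,-2,0,1],[0,0,0,0,0,0,1]]'; python3 -c "
from h import *
st()"; python3 -m creep '[[0,0,0,0,-2,0,1],[0,0,0,0,-1,0,1],[0,0,0,0,0,0,1]]'; python3 -c "
from h import *
st()"; python3 -m creep '[[0,0,0,0,-1,0,1],[0,0,0,0,-1,0,1],[0,0,0,0,0,0,1]]'; python3 -c "
from h import *
st()"
```

```text
clock: 11.3
eef_pos: [480.1, 41.2, 241.6]
tcp_rot: [3.139, -0.003, 0.242]
contact_force: [0.1, -1.1, -3.9]
opening: 0.128
t11.30 p [480.1  41.2 241.6] rot [ 3.1393e+00 -2.6000e-03  2.4200e-01] dock xy [93.51 -1.59] yawerr(dock) -0.0002 F [ 0.1 -1.1 -3.9] Fdock [-1.1  0.2] M [-0.2  -0.15 -0.02] op 0.128
clock: 11.55
eef_pos: [479.4, 44.3, 241.7]
tcp_rot: [3.139, -0.003, 0.242]
contact_force: [0.1, -0.8, -3.7]
opening: 0.132
t11.55 p [479.4  44.3 241.7] rot [ 3.1391e+00 -2.6000e-03  2.4190e-01] dock xy [96.73 -1.61] yawerr(dock) -0.0003 F [ 0.1 -0.8 -3.7] Fdock [-0.8  0.1] M [-0.4  -0.23 -0.02] op 0.132
clock: 11.8
eef_pos: [478.8, 46.3, 241.7]
tcp_rot: [3.139, -0.003, 0.242]
contact_force: [0.6, -1.3, -3.9]
opening: 0.135
t11.80 p [478.8  46.3 241.7] rot [ 3.1391e+00 -2.6000e-03  2.4180e-01] dock xy [98.84 -1.6 ] yawerr(dock) -0.0004 F [ 0.6 -1.3 -3.9] Fdock [-1.4 -0.3] M [-0.25 -0.14  0.01] op 0.135
```

```bash
for i in 1 2 3; do python3 -m creep '[[0,0,0,0,-1,0,1],[0,0,0,0,0,0,1]]' >/dev/null; python3 -c "
from h import *
st()"; done
```

```text
t11.97 p [478.6  47.4 241.6] rot [ 3.1392e+00 -2.6000e-03  2.4170e-01] dock xy [99.95 -1.6 ] yawerr(dock) -0.0005 F [ 1.4 -1.1 -4.2] Fdock [-1.4 -1.1] M [-0.16 -0.05  0.02] op 0.131
t12.13 p [478.3  48.5 241.6] rot [ 3.1392e+00 -2.6000e-03  2.4160e-01] dock xy [101.06  -1.62] yawerr(dock) -0.0006 F [ 0.5 -1.  -4.6] Fdock [-1.1 -0.2] M [-0.11 -0.11 -0.  ] op 0.13
t12.30 p [478.1  49.6 241.7] rot [ 3.1393e+00 -2.7000e-03  2.4160e-01] dock xy [102.18  -1.63] yawerr(dock) -0.0006 F [ 1.2 -0.9 -4.4] Fdock [-1.2 -1. ] M [-0.13 -0.1   0.02] op 0.131
```

```bash
python3 -m creep '[[0,0,0,0,-1,0,1],[0,0,0,0,0,0,1]]' >/dev/null; python3 -c "
from h import *
st()"; python3 -m creep '[[0,0,0,0,-1,0,1],[0,0,0,0,0,0,1]]' >/dev/null
python3 - <<'E'
from h import *
st()
from rig import grab_frame
import cv2
f=grab_frame("wrist"); cv2.imwrite("pics/w6.png",f["color"][:,:,::-1]);np.savez("w6.npz",m=f["mtx"],T=f["T"])
f=grab_frame("scene"); cv2.imwrite("pics/s6.png",cv2.resize(f["color"][195:355,185:455,::-1],None,fx=2.9,fy=2.9,interpolation=cv2.INTER_CUBIC))
E
```

```text
t12.47 p [477.9  50.4 241.7] rot [ 3.1385e+00 -2.8000e-03  2.4210e-01] dock xy [103.02  -1.66] yawerr(dock) -0.0001 F [ 0.9 -3.2 -4.8] Fdock [-3.3 -0.1] M [-0.42 -0.05  0.02] op 0.132
t12.63 p [477.8  51.  241.9] rot [ 3.1374e+00 -2.8000e-03  2.4270e-01] dock xy [103.6   -1.67] yawerr(dock) 0.0005 F [ 0.1 -2.8 -4.8] Fdock [-2.7  0.6] M [-0.64 -0.14 -0.06] op 0.129
```

View pics/w6.png

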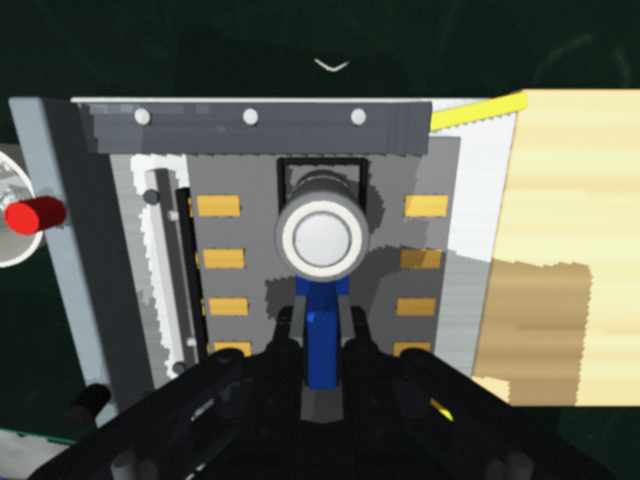

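View pics/s6.png

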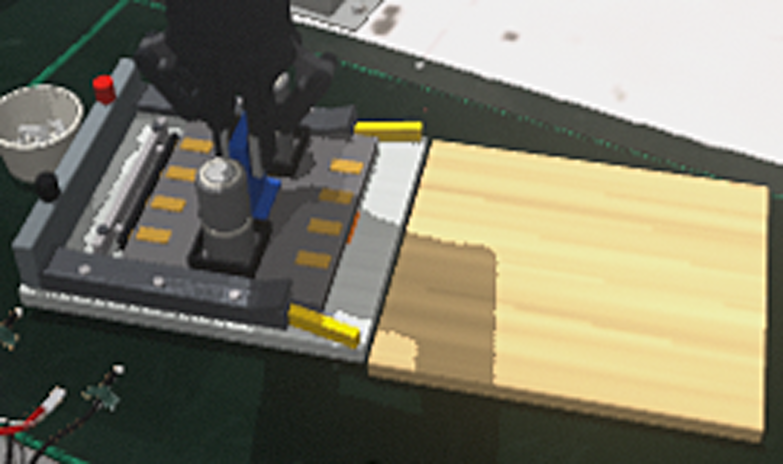

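Contact with the spring bar (about (195, 270) in the wrist view) began near dock x = 102.5. In the scene view the catch is still largely under the trailing edge, at (352, 228). I'll press on gently.

```bash
python3 -m creep '[[0.002,0,0,0,-1.5,0,1],[0,0,0,0,-1,0,1]]' >/dev/null; python3 -c "
from h import *
st()"; python3 -m creep '[[0.002,0,0,0,-1.5,0,1],[0,0,0,0,-1,0,1]]' >/dev/null
python3 - <<'E'
from h import *
st()
E
```

```text
t12.90 p [477.3  52.8 241.8] rot [ 3.1384e+00 -2.8000e-03  2.4320e-01] dock xy [105.53  -1.64] yawerr(dock) 0.001 F [ 2.2 -6.2 -4.9] Fdock [-6.5 -0.6] M [-1.16 -0.28 -0.08] op 0.129
t13.07 p [476.9  54.7 241.8] rot [ 3.1391e+00 -3.1000e-03  2.4380e-01] dock xy [107.43  -1.72] yawerr(dock) 0.0016 F [ 2.2 -8.6 -2.4] Fdock [-8.9 -0. ] M [-1.58 -0.25 -0.02] op 0.135
```

```bash
python3 -m creep '[[0,0,0,0,0,0,1]]' >/dev/null;  python3 - <<'E'
from h import *
st()
from rig import grab_frame
import cv2
f=grab_frame("wrist"); cv2.imwrite("pics/w7.png",f["color"][:,:,::-1])
f=grab_frame("scene"); cv2.imwrite("pics/s7.png",cv2.resize(f["color"][225:315,225:345,::-1],None,fx=6,fy=6,interpolation=cv2.INTER_CUBIC))
E
```

```text
t13.15 p [476.9  54.5 241.7] rot [ 3.1387e+00 -3.0000e-03  2.4390e-01] dock xy [107.26  -1.69] yawerr(dock) 0.0017 F [ 1.7 -4.5 -4.5] Fdock [-4.7 -0.6] M [-0.75 -0.17 -0.08] op 0.127
```

View pics/s7.png

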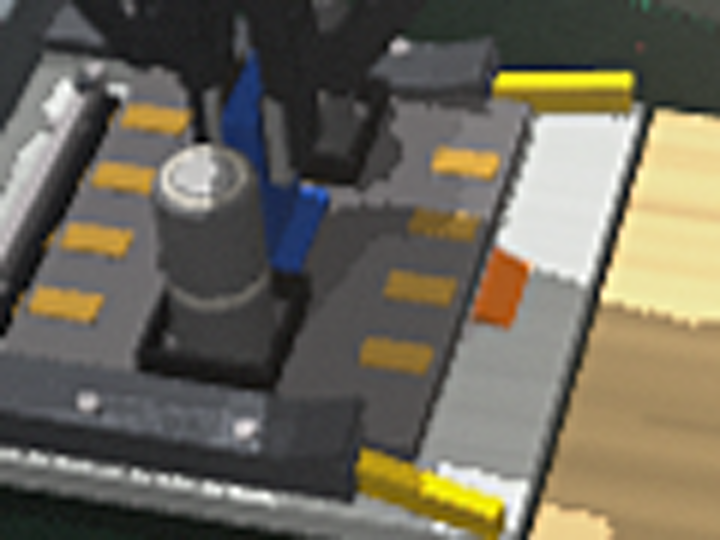

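View pics/w7.png

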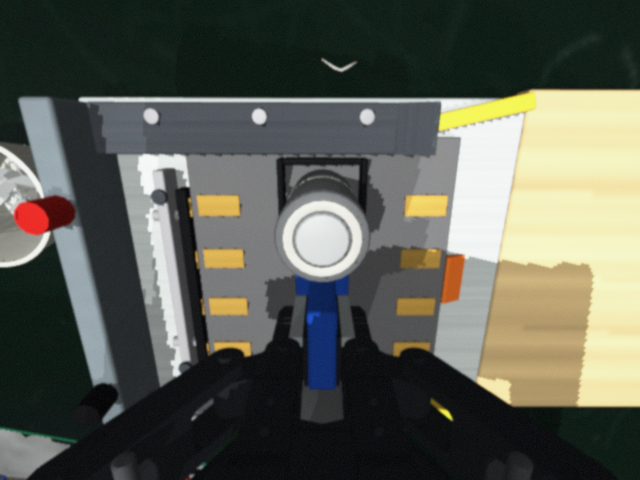

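The catch now stands clear just behind the trailing edge, at (443-463, 255-303) in the wrist view. To test it I'll back off gently and feel for resistance.

```bash
python3 -m creep '[[0,0,0,0,1,0,1],[0,0,0,0,0,0,1]]' >/dev/null; python3 -c "
from h import *
st()"; python3 -m creep '[[0,0,0,0,1,0,1],[0,0,0,0,0,0,1]]' >/dev/null; python3 -c "
from h import *
st()"; python3 -m creep '[[0,0,0,0,1,0,1],[0,0,0,0,0,0,1]]' >/dev/null; python3 -c "
from h import *
st()"
```

```text
t13.42 p [477.2  53.3 241.6] rot [ 3.1386e+00 -3.1000e-03  2.4370e-01] dock xy [106.03  -1.7 ] yawerr(dock) 0.0015 F [ 1.4 -4.6 -2.5] Fdock [-4.8 -0.3] M [-0.75 -0.15 -0.05] op 0.132
t13.58 p [477.5  52.2 241.6] rot [ 3.1387e+00 -3.0000e-03  2.4340e-01] dock xy [104.89  -1.69] yawerr(dock) 0.0012 F [ 0.8 -5.2 -3.4] Fdock [-5.3  0.4] M [-0.82 -0.11 -0.06] op 0.128
t13.75 p [477.6  51.8 241.4] rot [ 3.1403e+00 -2.9000e-03  2.4250e-01] dock xy [104.41  -1.67] yawerr(dock) 0.0003 F [ 0.4 -4.4 -2. ] Fdock [-4.3  0.7] M [-0.51 -0.14 -0.  ] op 0.129
```

```bash
python3 -m creep '[[0,0,0,0,1,0,1],[0,0,0,0,0,0,1]]' >/dev/null; python3 -c "
from h import *
st()"; python3 -m creep '[[0,0,0,0,1,0,1],[0,0,0,0,0,0,1]]' >/dev/null; python3 -c "
from h import *
st()"
```

```text
t13.92 p [477.7  51.5 241.5] rot [-3.1413e+00 -2.9000e-03  2.4190e-01] dock xy [104.15  -1.74] yawerr(dock) -0.0003 F [ 1.5 -4.1 -3.8] Fdock [-4.3 -0.5] M [-0.64 -0.17 -0.03] op 0.129
t14.08 p [477.7  51.3 241.5] rot [-3.1398e+00 -2.7000e-03  2.4170e-01] dock xy [103.88  -1.69] yawerr(dock) -0.0005 F [ 0.9 -2.2 -5. ] Fdock [-2.3 -0.3] M [-0.51 -0.21  0.02] op 0.134
```

The carrier stops near 104.2 although I commanded 2 mm further back, so the catch is holding it. Releasing.

```bash
python3 -m creep '[[0,0,0,0,0,0,0.8],[0,0,0,0,0,0,0.6],[0,0,0,0,0,0,0.4],[0,0,0,0,0,0,0.2],[0,0,0,0,0,0,0],[0,0,0,0,0,0,0],[0,0,0,0,0,0,0],[0,0,0,0,0,0,0]]'
python3 - <<'E'
from h import *
st()
from rig import grab_frame
import cv2
f=grab_frame("wrist"); cv2.imwrite("pics/w8.png",f["color"][:,:,::-1])
E
```

```text
clock: 14.75
eef_pos: [478.6, 51.1, 242.7]
tcp_rot: [-3.141, -0.005, 0.242]
contact_force: [0.2, -0.3, 0.6]
opening: 1.001
t14.75 p [478.6  51.1 242.7] rot [-3.1406 -0.0052  0.2418] dock xy [103.51  -2.54] yawerr(dock) -0.0004 F [ 0.2 -0.3  0.6] Fdock [-0.3 -0.1] M [0.05 0.03 0.01] op 1.001
```

View pics/w8.png

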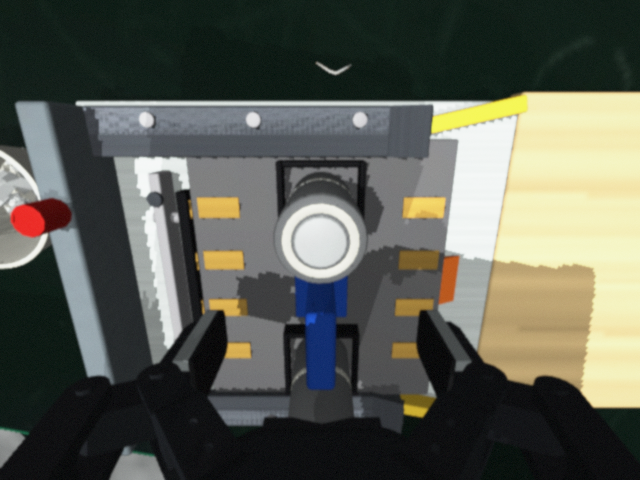

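The catch is up behind the plate at (440-458, 257-303), the fingers are clear, and the cells are upright. Raising the arm.

```bash
python3 -m creep '[[0,0,0,0,0,-8,0],[0,0,0,0,0,-10,0],[0,0,0,0,0,-12,0],[0,0,0,0,0,-14,0],[0,0,0,0,0,-14,0],[0,0,0,0,0,-14,0],[0,0,0,0,0,-14,0],[0,0,0,0,0,-14,0],[0,0,0,0,0,-10,0],[0,0,0,0,0,0,0]]'; python3 -c "
from h import *
st()"; python3 -m creep '[[0,0,0,-20,0,-10,0],[0,0,0,-25,0,-10,0],[0,0,0,-30,0,-10,0],[0,0,0,-30,0,-5,0],[0,0,0,-30,0,0,0],[0,0,0,-20,0,0,0],[0,0,0,-10,0,0,0],[0,0,0,0,0,0,0],[0,0,0,0,0,0,0]]'
python3 - <<'E'
from h import *
st()
from rig import grab_frame
import cv2
for n in("top","scene","wrist"):
    f=grab_frame(n); cv2.imwrite(f"pics/{n}9.png",f["color"][:,:,::-1])
    if n=="scene": cv2.imwrite("pics/s9.png",cv2.resize(f["color"][205:330,185:345,::-1],None,fx=4.8,fy=4.8,interpolation=cv2.INTER_CUBIC))
    if n=="top": cv2.imwrite("pics/t9z.png",cv2.resize(f["color"][175:345,215:475,::-1],None,fx=3,fy=3,interpolation=cv2.INTER_CUBIC))
E
```

```text
clock: 15.63
eef_pos: [477.4, 50.8, 365.4]
tcp_rot: [-3.141, -0.008, 0.242]
contact_force: [-0.2, -0.0, 0.6]
opening: 1.003
t15.63 p [477.4  50.8 365.4] rot [-3.1409 -0.0075  0.2418] dock xy [103.48  -1.24] yawerr(dock) -0.0004 F [-0.2 -0.   0.6] Fdock [0.  0.2] M [-0.   -0.02 -0.02] op 1.003
clock: 16.38
eef_pos: [309.9, 10.1, 401.3]
tcp_rot: [3.141, -0.014, 0.242]
contact_force: [1.0, 0.6, -1.1]
opening: 0.999
t16.38 p [309.9  10.1 401.3] rot [ 3.1412 -0.0135  0.2423] dock xy [104.14 171.14] yawerr(dock) 0.0001 F [ 1.   0.6 -1.1] Fdock [ 0.3 -1.1] M [-0.02  0.03  0.01] op 0.999
```

View pics/s9.png

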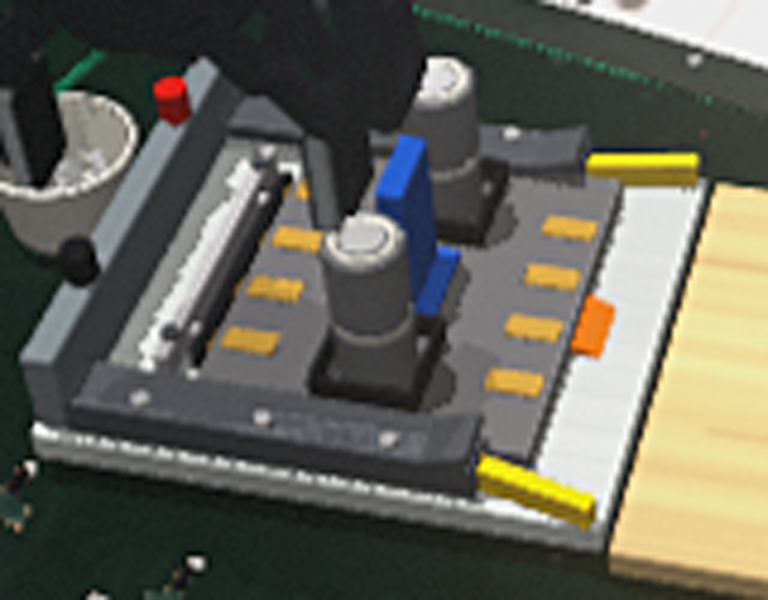

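View pics/wrist9.png

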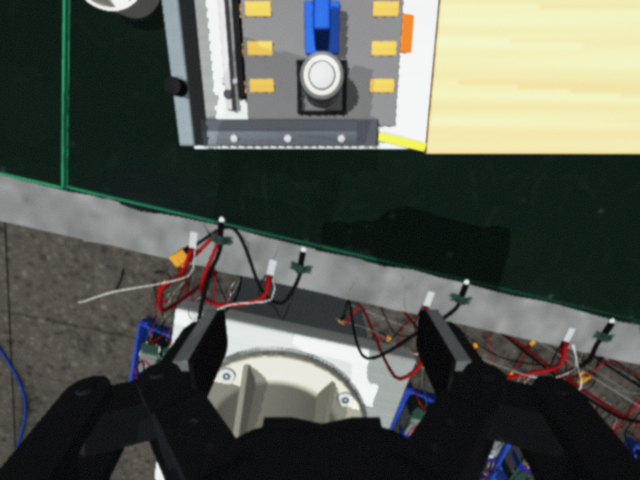

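View pics/t9z.png

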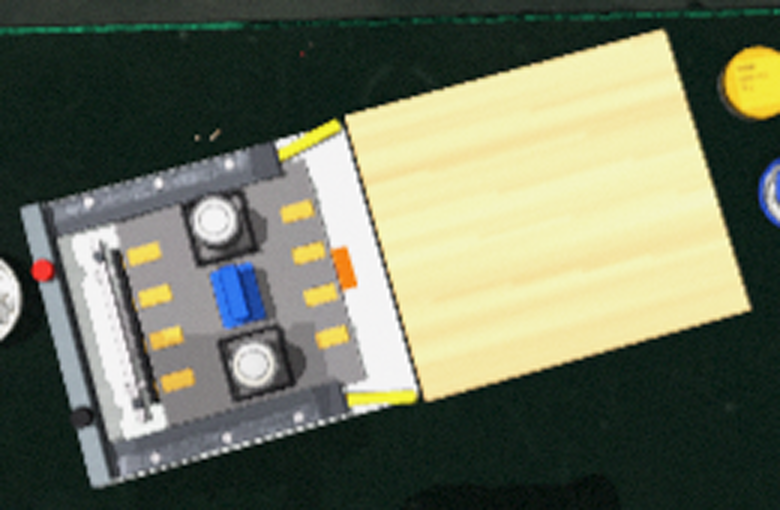

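The top view shows the catch at (332-356, 247-290), where it was at the start, so it is fully up against the trailing edge. The cells stand upright, the carrier is square, and the tin, spool and cup haven't moved. Handing in.

```bash
python3 -c "
from rig import job
print(job.sign_off())"
```

```text
the job is handed in; nothing more can be done
None
```

The carrier is in the dock with the orange catch up behind it. I handed the job in at about 16.5 s of the 48 s; no verdict is reported.

**What I did:**
- I gripped the carrier by its handle and lifted it about 10 mm, at most about 5 mm above the bed.
- I squared it to the dock, carried its front edge over the step, and lowered it until I felt the bed. The step came out at about 5.5 mm.
- I slid it under the rail lips. Drag along the bed was at most about 2 N, and the final push against the spring contacts reached about 9 N at the wrist.
- I stopped when the catch showed behind the carrier, backed off to test it, released the handle and moved the arm clear.

**Last checks:**
- **Catch:** Backing off 2 mm moved the gripper only about 0.5 mm, so the catch was holding. In the top view it appears exactly as it did at the start, upright against the trailing edge.
- **Contacts:** I estimate they are pressed about 2 mm, from the arm's position when the force first rose (dock x about 102.5 mm) and where the carrier came to rest (about 104.2 mm). I could not read the contacts directly.
- **Cells and other objects:** Both cells stand upright in their pockets and the carrier looks square. The tin, spool and cup look unmoved, and the robot touches nothing.

**One disagreement:** the first camera estimate put the contacts at about 98.5 mm of carrier travel, but I felt them at about 102.5 mm. That is slightly more than the 2 mm calibration error explains, so I went by the felt position.

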